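Centre the sauce pot on the scale and zero it

ROBOT

A 7-joint arm with a two-finger parallel gripper is mounted at the origin on the work surface. World frame = base frame: x ahead of the robot, y to its left, z up, the work surface at z = 0. Lengths are in m, angles in rad, forces in N, time in s.
With the tool pointing down it reaches from about 0.425 to 0.875 m from the base axis. Payload 4.7 kg.
Tool frame: the origin (TCP) lies midway between the tips of the shut fingers; the grasp point (between the pads) lies manip.hold_point_z behind it (manip.hold_point_z is the distance from the TCP to the grasp point, in m); y points along the fingers, x is the direction in which the jaws open and shut, and the axes are right-handed (so a half turn about y gives the same grasp; the last joint's range is limited). The gripper opens to 85 mm and grips with 20 to 120 N. Pads are 22 mm wide; open, the fingers measure 114 mm over their backs; the gripper's body (76 mm by 85 mm) begins 54 mm behind the grasp point. The pads swing forward as they close: fully open they stand 13 mm farther back than shut.
Start: joints at [-1.107, 0.321, -0.07, 1.45, 0.023, 1.371, -0.057], TCP at [0.283, 0.585, 0.231] pointing down, gripper open.
Joint ranges: [-2.86, 2.86], [-0.3, 2.09], [-1.38, 1.24], [0.06, 2.45], [-1.56, 4.7], [0.09, 2.05], [-2.69, 2.69]. Speed limits (rad/s): [2.57, 2.57, 3.14, 3.14, 3.14, 3.14, 3.14].

INTERFACE

Orientations are given as a unit quaternion [x, y, z, w].
In Python, from workcell import manip gives the robot as it stands. Calls block until the motion is done:
- manip.move_to(position, orientation): joint-space move of the TCP to a pose.
- manip.move_straight(position, rotation=None, speed=0.15, force_limit=None): straight line of the TCP; rotation=None keeps the orientation; speed is the mean speed in m/s. With force_limit (N) it stops when the force on the tool has changed by that much, and returns True; else False.
- manip.move_joints(angles): joint-space move.
- manip.gripper_to(opening, effort=None): finger opening in m; effort is the grip in N (None keeps the last); returns when the fingers have stopped.
- manip.dwell(seconds).
- manip.solve_ik(position, orientation): joint angles nearest the present ones, or None.
- manip.read_state(): the state.
- manip.capture(name): name is "scene" or "top" or "wrist"; returns the picture (384x512x3 uint8, red, green, blue); there is no depth.
- manip.get_calibration(name): a dict with "fx", "fy", "cx", "cy" (pixels), "extrinsics" (4x4, takes a point from camera to world coordinates); the wrist camera has in their place "mount" (4x4, takes a point from camera to tool coordinates, whose origin is the TCP and whose axes are the tool frame's). Camera axes: x right, y up, looking along -z (the intrinsics and any distortion apply to the point x, -y, -z); pixel columns grow to the right and rows downward; lengths in m; the calibration is good to about 2 mm. The wrist camera is an equidistant fisheye: a pixel r from the principal point sees the ray r / f radians off the axis. A picture is of the moment at which its call begins: read the wrist's pose just before it. get_calibration takes no time and is no camera call.
A pose or a line that the arm cannot do raises manip.Unreachable and nothing moves.
- manip.job_done(): hands the job in, once; it reports no verdict.
Trained networks look in the newest picture that a camera, given by its name, has taken for a name from the list of things; names that differ only in an ending like _2 or _b are one class to them, and where a whole thing is asked for, a point or a joint stands for the part that bears it (a point fixed in the world has none). Each returns a list of dicts, best first, with "conf" (0 to 1); they miss things now and then, are a little off and sometimes report something else, mostly with a low value. They report only what shows in the picture. A call takes as long as a camera call. They do not tell look-alikes from the thing itself.
- manip.look_for(camera, label): "position" ([x, y, z] in m, in the coordinates of the camera as it stood for that picture, good to about 4 mm: the middle of the surface that is visible of it).
The state is a dict: "clock": time; "joints": joint angles; "qvel": joint speeds; "effort": joint torques, N m; "position": TCP position; "ee_rot": TCP orientation; "ft_force": force on the tool from outside, world axes, zero at the start; "wrist_torque": the same for the moment, N m; "opening": finger opening in m.
Only numpy, scipy, OpenCV 4.12 (cv2) and the standard library are available. Lean on these libraries where they do the work, as an engineer would, in place of code of your own. Each camera call takes 0.05 s, during which the arm holds its last target.

TASK

The little brown sauce pot stands off-centre on the scale's round platter. Nudge it gently across the platter with your fingertips, no gripping or lifting, until it stands upright in the middle of the dark ring, then leave it standing free there, press the scale's orange zero button fully down and let go. Do not tip the pot over or knock it off, do not press the button before the pot is centred, and leave everything else on the counter where it is.

Things in the scene. Friction and masses are not known exactly. Their poses are not given: they have to be found in the camera images.
- pot: brown sauce pot with fixed white lid and knob, 0.14-0.28 kg, 55 mm tall. Origin: centre of underside, z up. Foot flat 26 mm across, bevelled out to 34 mm: it rocks and tips if pushed high. Belly 56 mm across at 18-23 mm up, narrowing to 36 at 40 mm; lid 40 mm across. A vertical finger, tip under 15 mm above the platter, meets the belly. Slides with dry friction, stops when the push stops
- platter: the scale's flat round aluminium platter, fixed, 116 mm across, no rim. Origin: centre of its underside, 52 mm above the counter; its top is 8 mm higher (60 mm above the counter). A flush dark printed ring (72 mm inner, 80 mm outer diameter) marks its middle, where the pot belongs. Yaw means nothing. The pot starts 20 to 35 mm off this centre, in any direction
- scale: white digital kitchen scale, fixed. Origin: at counter height, directly below the platter's centre; z up. Housing 40 mm high, from 120 mm towards its -x to 70 mm towards its +x, 75 mm to either side in y. A dark display and the orange button lie on top of the -x end, which faces the robot
- zero_top (a point): centre of the top face of the orange round zero button, 26 mm across, on the -x end of the scale's top (95 mm towards -x and 42 mm towards -y of the scale's origin, in the scale's axes). It is pressed straight down
- zero (a joint): travel of the zero button in m: 0 released, 0.006 fully down; spring, about 5 N when fully down
- dish: white sauce dish, 90 mm across, 22 mm high, on the counter by one side of the scale. Origin: centre of the underside. Leave alone
- shaker: amber glass shaker with a steel cap, 44 mm across, 85 mm tall, on the counter by the other side of the scale. Origin: centre of the underside. Leave alone
- sauce_bottle: amber bottle with a red cap, 60 mm across, 190 mm tall, on the counter well to the right of the scale. Origin: centre of the underside. Leave alone
- canister: steel canister, 84 mm across, 120 mm tall, holding wooden chopsticks that stick out to about 220 mm, on the counter well to the left of the scale. Origin: centre of the underside. Leave alone
- spoon: steel spoon lying on the counter near the robot, to its right. Leave alone
Things that resemble listed ones, but are neither listed nor needed, are in the scene too. There is more than one size of the pot; the one meant has the size given above.

How it is judged:
By the outcome, as a careful person would: the job done as asked, in the order asked, and still so for the second after the job is handed in, with the robot touching nothing.
It also fails if it takes over 45 s, if anything falls off the work surface, if the arm or the gripper's body presses on something with over 40 N, if the wrist force passes 120 N, or if a joint passes its speed limit or range.

## Working session

There is one attempt and no reset: what is moved stays moved. The work goes in short steps, each a Python script; the robot and the scene stay as the last script left them, time stands still between calls to the robot, and variables do not carry over. Pictures are saved under pics/ and viewed, and the job is handed in when it is done.

```bash
ls; mkdir -p pics
cat > h.py <<'E'
from workcell import manip
import numpy as np, cv2
def snap(c,n):
    im=np.asarray(manip.capture(c)); cv2.imwrite(f'pics/{n}.png',im[:,:,::-1]); return im
def ray(c,u,v):
    k=manip.get_calibration(c); T=np.array(k['extrinsics'])
    d=np.array([(u-k['cx'])/k['fx'],-(v-k['cy'])/k['fy'],-1.]); return T[:3,3],T[:3,:3]@d
def atz(c,u,v,z):
    o,d=ray(c,u,v); return o+d*(z-o[2])/d[2]
def proj(c,p):
    k=manip.get_calibration(c); T=np.linalg.inv(np.array(k['extrinsics'])); q=T[:3,:3]@np.array(p)+T[:3,3]
    return k['cx']+k['fx']*q[0]/-q[2], k['cy']+k['fy']*-q[1]/-q[2]
def look(c,l):
    T=np.array(manip.get_calibration(c)['extrinsics'])
    return [(round(r['conf'],2),np.round(T[:3,:3]@np.array(r['position'])+T[:3,3],4),np.round(proj(c,T[:3,:3]@np.array(r['position'])+T[:3,3]))) for r in manip.look_for(c,l)]
E
python3 - <<'E'
from h import *
for c in('scene','top'):
    snap(c,c+'0'); print(c,manip.get_calibration(c))
    for l in('pot','platter','scale','zero_top','dish','shaker'): print(l,look(c,l))
print(manip.read_state(),manip.hold_point_z)
E
```

```text
pics
scene {'fx': 485.06527528937704, 'fy': 485.06527528937704, 'cx': 256.40882165146917, 'cy': 183.83242302408075, 'extrinsics': array([[-0.83818516, -0.40081902,  0.36985097,  1.00394239],
       [ 0.54511503, -0.63706452,  0.5449756 ,  0.71808958],
       [ 0.01718234,  0.65840179,  0.7524705 ,  1.07248477],
       [ 0.        ,  0.        ,  0.        ,  1.        ]])}
pot [(0.84, array([0.4122, 0.1571, 0.0481]), array([321., 214.])), (0.82, array([0.456 , 0.2582, 0.052 ]), array([332., 247.])), (0.66, array([0.581 , 0.1177, 0.0988]), array([261., 219.]))]
platter [(0.82, array([0.6174, 0.0935, 0.0595]), array([243., 228.]))]
scale [(0.89, array([0.5671, 0.1357, 0.0435]), array([268., 235.]))]
zero_top [(0.64, array([0.4824, 0.4338, 0.1031]), array([376., 296.])), (0.37, array([0.5057, 0.07  , 0.0626]), array([274., 203.]))]
dish [(0.58, array([0.6206, 0.2469, 0.0156]), array([275., 282.]))]
shaker [(0.92, array([ 0.5838, -0.0482,  0.0601]), array([226., 187.]))]
top {'fx': 413.78811551717695, 'fy': 413.78811551717695, 'cx': 255.79719430930177, 'cy': 189.5468688805247, 'extrinsic
[... 776 characters left out ...]
y([275., 168.]))]
{'clock': 0.7, 'joints': array([-1.10687357,  0.32094277, -0.07010229,  1.45050624,  0.02259518,
        1.37081414, -0.05689102]), 'qvel': array([-0.00019125, -0.00045394,  0.00026257, -0.00076099, -0.00109494,
       -0.0009887 , -0.00112098]), 'effort': array([-3.52100778e-04, -4.93236673e+01, -3.81762106e-01, -3.14513898e+01,
        1.31916339e-02,  1.21425674e-03,  4.18004106e-05]), 'position': array([0.2826488 , 0.58534198, 0.2313826 ]), 'ee_rot': array([-0.59890155, -0.37594835,  0.37586312,  0.59892126]), 'ft_force': array([-0.45932656,  0.5797343 ,  0.11063341]), 'wrist_torque': array([ 0.02694125, -0.02317427, -0.0131406 ]), 'opening': 0.08535675813555405} 0.0187
```

View images.

Run:
```python
import cv2
for c,(x0,y0,x1,y1) in {'scene':(180,150,400,320),'top':(140,120,300,250)}.items():
    i=cv2.imread(f'pics/{c}0.png'); cv2.imwrite(f'pics/{c}0c.png',cv2.resize(i[y0:y1,x0:x1],None,fx=3.5,fy=3.5,interpolation=cv2.INTER_CUBIC))
```

```text
(no output)
```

View pics/scene0.png

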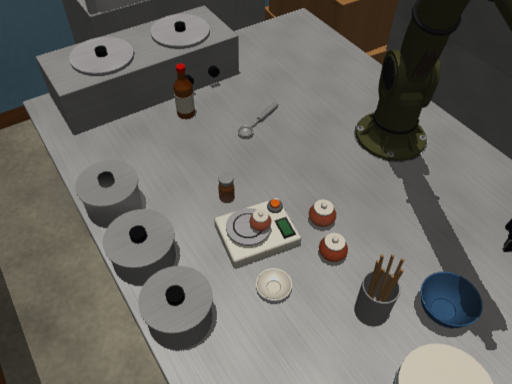

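View pics/top0.png

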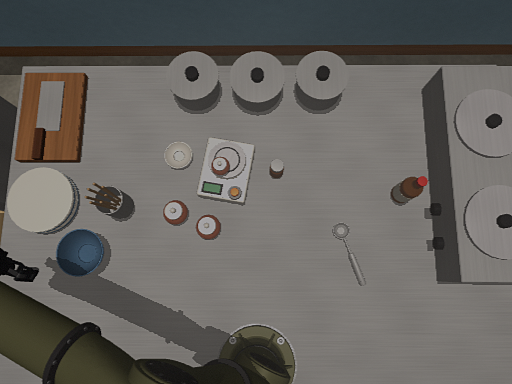

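```bash
ls pics
```

```text
scene0.png
scene0c.png
top0.png
top0c.png
```

View pics/top0c.png

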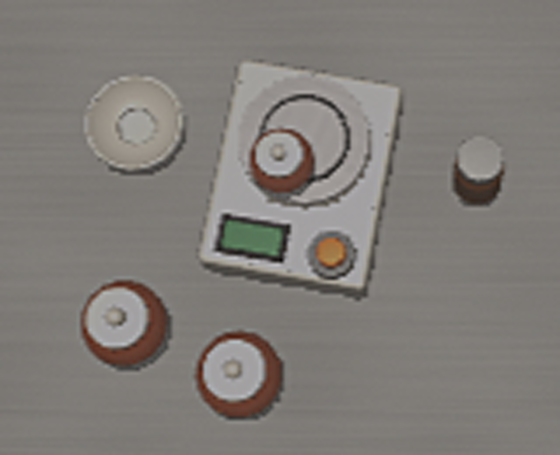

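View pics/scene0c.png

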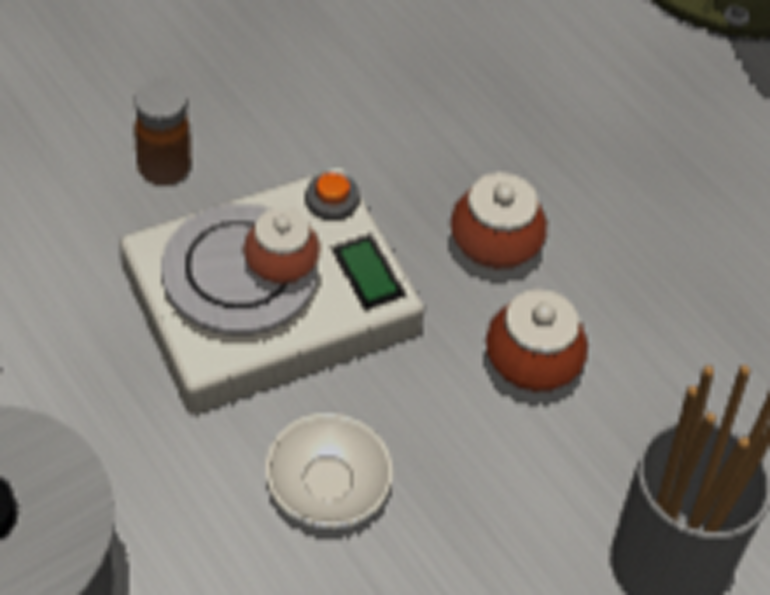

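Run:
```python
from h import *
print(manip.get_calibration('wrist'))
print('ring',atz('top',227.1,159.4,.060),'platter outer',atz('top',140+304/3.5,120+141/3.5,.06))
print('ring scene',atz('scene',180+238/3.5,150+264/3.5,.06))
print('lid top',atz('top',140+278/3.5,120+153/3.5,.06+.052), 'scene', atz('scene',180+283/3.5,150+222/3.5,.115))
print('btn top',atz('top',140+331/3.5,120+251/3.5,.05),'scene',atz('scene',180+334/3.5,150+187/3.5,.05))
```

```text
{'fx': 297.3186396354542, 'fy': 297.3186396354542, 'cx': 258.8276522713807, 'cy': 188.311039261565, 'mount': array([[ 9.99999744e-01,  6.95894202e-04, -1.66279871e-04,
        -9.11031028e-04],
       [-3.46257689e-04,  2.67323985e-01, -9.63606645e-01,
        -1.43438058e-01],
       [-6.26117680e-04,  9.63606456e-01,  2.67324158e-01,
         6.80923272e-02],
       [ 0.00000000e+00,  0.00000000e+00,  0.00000000e+00,
         1.00000000e+00]])}
ring [0.60140338 0.089021   0.06      ] platter outer [0.59859524 0.08971553 0.06      ]
ring scene [0.6023799  0.09276011 0.06      ]
lid top [0.57385215 0.10676073 0.112     ] scene [0.57734718 0.11265036 0.115     ]
btn top [0.5025158  0.06534571 0.05      ] scene [0.49621206 0.06410476 0.05      ]
```

```bash
cat >> h.py <<'E'
from scipy.spatial.transform import Rotation as Rn
def quat(d):
    d=np.array([d[0],d[1],0.]);d/=np.linalg.norm(d); y=np.array([0,0,-1.]); x=np.cross(y,d)
    return Rn.from_matrix(np.stack([x,y,d],1)).as_quat()
def wcam():
    s=manip.read_state(); k=manip.get_calibration('wrist')
    R=Rn.from_quat(s['ee_rot']).as_matrix(); M=np.array(k['mount'])
    return k, R@M[:3,:3], R@M[:3,3]+s['position']
def watz(W,u,v,z):
    k,R,o=W; a=np.array([u-k['cx'],v-k['cy']]); r=np.hypot(*a); th=r/k['fx']
    e=a/max(r,1e-9)*np.sin(th); d=R@np.array([e[0],-e[1],-np.cos(th)])
    return o+d*(z-o[2])/d[2]
def wproj(W,p):
    k,R,o=W; q=R.T@(np.array(p)-o); a=np.array([q[0],-q[1]]); n=np.hypot(*a); th=np.arctan2(n,-q[2])
    return np.array([k['cx'],k['cy']])+a/n*th*k['fx']
E
python3 - <<'E'
from h import *
pot=np.array([.575,.109]); c=np.array([.6015,.0905]); d=(c-pot)/np.linalg.norm(c-pot)
q=quat(d); p=pot-d*.062
print(p,q, manip.solve_ik([*p,.36],q), manip.solve_ik([*p,.066],q), manip.solve_ik([*(c-d*.034),.066],q))
s=manip.read_state()
manip.move_straight(s['position']+np.array([0,0,.13]),speed=.3)
manip.move_to([*p,.36],q)
print(manip.read_state()['clock'])
manip.gripper_to(.030)
manip.move_straight([*p,.15],speed=.25)
import pickle
W=wcam(); snap('wrist','w1'); pickle.dump(W,open('W1.pkl','wb'))
print(manip.read_state()['clock'],manip.read_state()['position'],manip.read_state()['opening'],manip.read_state()['ft_force'])
E
```

```text
[0.5241626  0.14449026] [-0.32694664  0.62698157 -0.62698157  0.32694664] [-1.2971402   0.07288335  1.04955926  1.52820459 -0.06319206  1.57703469
 -2.42937925] [-1.22027742  0.40764827  1.07257549  1.93035021 -0.41394936  1.04678286
 -2.14827656] [-1.08394966  0.52262589  1.06938278  1.83155729 -0.51392862  1.0981803
 -2.0059012 ]
3.325
4.9417 [0.52536588 0.14473712 0.1515524 ] 0.02995104900646113 [ 0.31739252  0.17275943 -0.27668613]
```

View pics/w1.png

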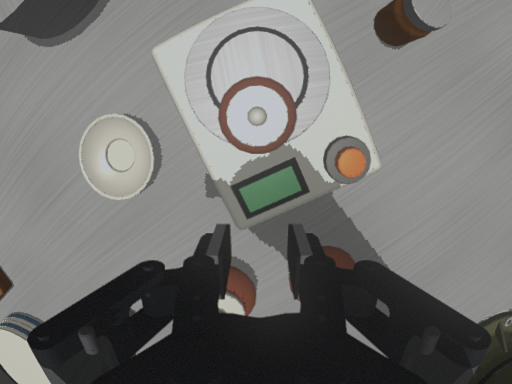

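```bash
cat >> h.py <<'E'
from scipy.optimize import least_squares
def circ(P,r):
    f=lambda m: np.hypot(P[:,0]-m[0],P[:,1]-m[1])-r
    s=least_squares(f,P.mean(0),loss='soft_l1',f_scale=.0015); return s.x, np.sqrt(np.median(f(s.x)**2))
def measure(im,W,gc,gp):
    """ring centre & pot centre from wrist image; gc,gp guesses (xy)"""
    hsv=cv2.cvtColor(im,cv2.COLOR_RGB2HSV).astype(int); g=cv2.cvtColor(im,cv2.COLOR_RGB2GRAY).astype(int)
    H,Wd=g.shape; uu,vv=np.meshgrid(np.arange(Wd),np.arange(H))
    # belly silhouette
    cx=wproj(W,[*gp,.09])
    red=((hsv[...,1]>90)&((hsv[...,0]<14)|(hsv[...,0]>172))&(g<170)).astype(np.uint8)
    n,l,st,ce=cv2.connectedComponentsWithStats(red)
    j=1+min(range(n-1),key=lambda i:np.hypot(*(ce[i+1]-cx))+(1e6 if st[i+1][4]<300 else 0))
    cs,_=cv2.findContours((l==j).astype(np.uint8),cv2.RETR_EXTERNAL,cv2.CHAIN_APPROX_NONE)
    hull=cv2.convexHull(max(cs,key=cv2.contourArea)); m=np.zeros_like(red); cv2.fillPoly(m,[hull],1)
    cs,_=cv2.findContours(m,cv2.RETR_EXTERNAL,cv2.CHAIN_APPROX_NONE)
    P=np.array([watz(W,u,v,.0805)[:2] for u,v in cs[0][:,0]]); pot=circ(P,.028)
    # ring: dark pixels near guess
    bs=[]
    for i in range(240):
        t=i/240*2*np.pi; rs=np.arange(.032,.044,.0005); vals=[]
        pts=[np.array(gc)+r*np.array([np.cos(t),np.sin(t)]) for r in rs]
        px=[wproj(W,[*p,.06]) for p in pts]
        ok=all(1<u<Wd-2 and 1<v<H-2 for u,v in px)
        if not ok or any(m[int(v+.5),int(u+.5)] for u,v in px): continue
        a=cv2.remap(g.astype(np.float32),np.array([[p[0] for p in px]],np.float32),np.array([[p[1] for p in px]],np.float32),cv2.INTER_LINEAR)[0]
        w=np.clip(np.median(a)-0-a,0,None) if False else np.clip((a.max()+a.min())/2-a,0,None)
        if a.max()-a.min()<40: continue
        r=(w*rs).sum()/w.sum(); bs.append(np.array(gc)+r*np.array([np.cos(t),np.sin(t)]))
    ring=circ(np.array(bs),.038) if len(bs)>20 else None
    return pot,ring,len(bs)
E
python3 - <<'E'
from h import *
import pickle
W=pickle.load(open('W1.pkl','rb')); im=cv2.imread('pics/w1.png')[:,:,::-1].copy()
gc=np.array([.6015,.0905])
print('knob',watz(W,257,116,.113),'btn',watz(W,351,163,.05))
for _ in range(3):
    pot,ring,n=measure(im,W,gc,[.575,.109]); print(pot,ring,n); gc=ring[0]
print(wproj(W,[*pot[0],.06]),wproj(W,[*gc,.06]))
E
```

```text
knob [0.57657236 0.10904241 0.113     ] btn [0.49745897 0.06605418 0.05      ]
(array([0.57659128, 0.11012414]), np.float64(0.0016775888956977805)) (array([0.60246325, 0.09167719]), np.float64(9.689567172244389e-05)) 168
(array([0.57659128, 0.11012414]), np.float64(0.0016775888956977805)) (array([0.60247031, 0.09169209]), np.float64(8.897929757752603e-05)) 168
(array([0.57659128, 0.11012414]), np.float64(0.0016775888956977805)) (array([0.6024704 , 0.09169244]), np.float64(9.138153610370093e-05)) 168
[256.39221652 114.92041027] [256.72918086  74.81996913]
```

```bash
cat > p1.py <<'E'
from h import *
import json
c=np.array([.6025,.0917]); pot=np.array([.5766,.1096]); d=(c-pot)/np.linalg.norm(c-pot); q=quat(d)
p=pot-d*.058
manip.move_straight([*p,.068],rotation=q,speed=.1)
manip.dwell(.2)
s=manip.read_state(); print(s['position'],p,s['ft_force'],s['clock'])
e=c-d*(.0346+.012)
print('stop',manip.move_straight([*e,.068],rotation=q,speed=.03,force_limit=8))
manip.dwell(.2)
s=manip.read_state(); print(s['position'],e,s['ft_force'],s['clock'])
W=wcam(); im=snap('wrist','w2'); print(measure(im,W,c,c-d*.012))
snap('scene','s2')
E
python3 p1.py
```

```text
[0.52929989 0.14284204 0.06862796] [0.52888634 0.14257585] [-1.09356164 -0.02848027 -0.60666937] 6.1167
stop False
[0.56414089 0.11820257 0.06801084] [0.56416454 0.11819439] [-1.42192313 -0.12494264  0.31176456] 7.9
((array([0.59085644, 0.09857894]), np.float64(0.000983854346424443)), (array([0.60225999, 0.0919163 ]), np.float64(0.00021985635610166613)), 190)
```

View pics/w2.png

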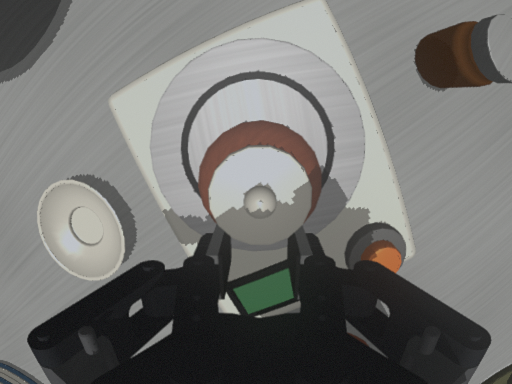

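```bash
cat > p2.py <<'E'
from h import *
W=wcam()
c=np.array([.6024,.0918]); pot=np.array([.5766,.1096]); d=(np.array([.6025,.0917])-pot);d/=np.linalg.norm(d); q=quat(d)
print('knob',watz(W,260,201,.112), c-d*.012)
e=c-d*(.0346)
print('stop',manip.move_straight([*e,.068],rotation=q,speed=.02,force_limit=8))
manip.dwell(.2)
s=manip.read_state(); print(s['position'],e,s['ft_force'],s['clock'])
b=e-d*.055
manip.move_straight([*b,.068],rotation=q,speed=.08)
manip.move_straight([*b,.15],rotation=q,speed=.2)
manip.dwell(.15)
W=wcam(); im=snap('wrist','w3'); print(measure(im,W,c,c))
import pickle; pickle.dump(W,open('W3.pkl','wb'))
snap('scene','s3');snap('top','t3')
print(manip.read_state()['clock'])
E
python3 p2.py
```

```text
knob [0.59246427 0.09701415 0.112     ] [0.59252821 0.09862259]
stop False
[0.57400055 0.11140075 0.06804288] [0.57393633 0.1114718 ] [-0.93307365  0.28622058  0.03163801] 8.9417
((array([0.60348712, 0.0901935 ]), np.float64(0.0017652094448307558)), (array([0.60219273, 0.09202769]), np.float64(0.00013773727565902227)), 181)
10.6333
```

View pics/w3.png

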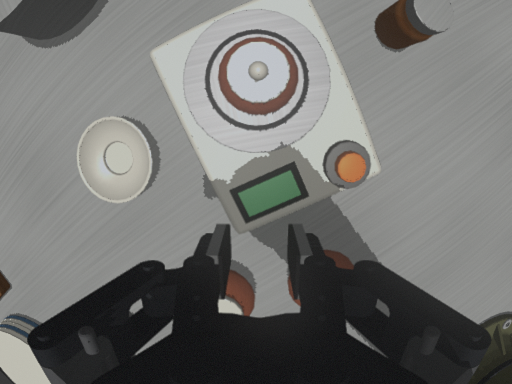

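```bash
cat > p3.py <<'E'
from h import *
c=np.array([.6023,.0919]); pot=np.array([.5766,.1096]); d=(np.array([.6025,.0917])-pot);d/=np.linalg.norm(d); q=quat(d)
manip.move_straight([*(c-d*.068),.19],rotation=q,speed=.15)
manip.dwell(.2)
W=wcam(); im=snap('wrist','w4'); print(measure(im,W,c,c),wproj(W,[*c,.115]))
import pickle; pickle.dump(W,open('W4.pkl','wb'))
u,v=wproj(W,[*c,.06]).astype(int)
cr=im[max(0,v-75):v+75,u-75:u+75,::-1]; print(u-75,max(0,v-75)); cv2.imwrite('pics/w4c.png',cv2.resize(cr,None,fx=4,fy=4,interpolation=cv2.INTER_CUBIC))
print(W[2],manip.read_state()['clock'])
E
python3 p3.py
```

```text
((array([0.60229037, 0.09111151]), np.float64(0.0017814593577626728)), (array([0.60203101, 0.0919333 ]), np.float64(0.00014156796948028573)), 240) [257.13273915 105.44654587]
182 30
[0.600788   0.09177624 0.33224432] 11.3333
```

View pics/w4c.png

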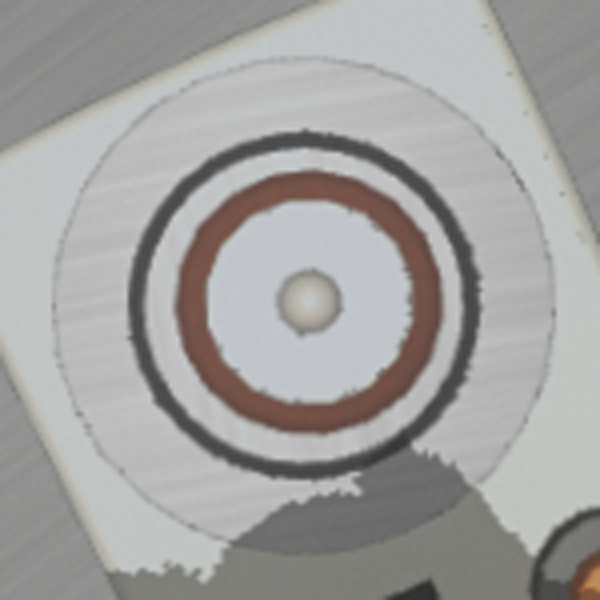

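```bash
cat > p4.py <<'E'
from h import *
import pickle
c=np.array([.6021,.0919])
for n in('1','3','4'):
    W=pickle.load(open(f'W{n}.pkl','rb')); im=cv2.imread(f'pics/w{n}.png')[:,:,::-1].copy()
    hsv=cv2.cvtColor(im,cv2.COLOR_RGB2HSV).astype(int)
    m=((hsv[...,1]>140)&(hsv[...,0]>8)&(hsv[...,0]<22)&(hsv[...,2]>130)).astype(np.uint8)
    k,l,st,ce=cv2.connectedComponentsWithStats(m)
    j=1+np.argmax(st[1:,4]); print(n,ce[j],st[j])
    for z in(.042,.046,.05,.054,.058):
        p=watz(W,*ce[j],z)[:2]; v=p-c; yaw=np.degrees(np.arctan2(v[1],v[0])-np.arctan2(-42,-95)); print(z,np.round(p,4),round(np.linalg.norm(v),4),round((yaw+180)%360-180,2))
E
python3 p4.py
```

```text
1 [352.5862069  163.25670498] [338 148  28  29 522]
0.042 [0.4937 0.0636] 0.112 -9.24
0.046 [0.4951 0.0643] 0.1105 -9.39
0.05 [0.4964 0.065 ] 0.109 -9.54
0.054 [0.4978 0.0656] 0.1075 -9.7
0.058 [0.4992 0.0663] 0.1061 -9.87
3 [352.08960573 167.86738351] [338 153  28  29 558]
0.042 [0.4937 0.064 ] 0.112 -9.42
0.046 [0.4951 0.0646] 0.1104 -9.55
0.05 [0.4965 0.0653] 0.1089 -9.68
0.054 [0.498  0.0659] 0.1073 -9.82
0.058 [0.4994 0.0665] 0.1058 -9.96
4 [341.00324675 179.62987013] [327 168  24  25 308]
0.042 [0.4931 0.0627] 0.1129 -8.84
0.046 [0.4945 0.0631] 0.1114 -8.84
0.05 [0.496  0.0635] 0.1098 -8.84
0.054 [0.4975 0.0639] 0.1083 -8.85
0.058 [0.499  0.0643] 0.1067 -8.85
```

View pics/w4.png

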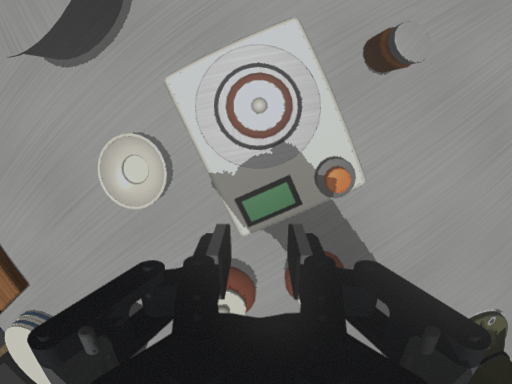

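```bash
cat > p5.py <<'E'
from h import *
d=np.array([.0259,-.0179]);d/=np.linalg.norm(d); q=quat(d)
b=[.501,.0665]
manip.move_straight([*b,.19],rotation=q,speed=.15)
manip.gripper_to(0.0)
manip.move_straight([*b,.085],rotation=q,speed=.12)
manip.dwell(.2)
W=wcam(); im=snap('wrist','w5'); snap('scene','s5')
s=manip.read_state(); print(s['position'],s['opening'],s['ft_force'],s['clock'],wproj(W,[*b,.06]))
cv2.imwrite('pics/s5c.png',cv2.resize(cv2.imread('pics/s5.png')[150:290,200:360],None,fx=4,fy=4,interpolation=cv2.INTER_CUBIC))
E
python3 p5.py
```

```text
[0.50127695 0.06670691 0.08541708] -9.378732265106288e-05 [-0.4484042   0.80217708 -0.30674697] 13.7333 [258.24480036 221.09611229]
```

View pics/w5.png

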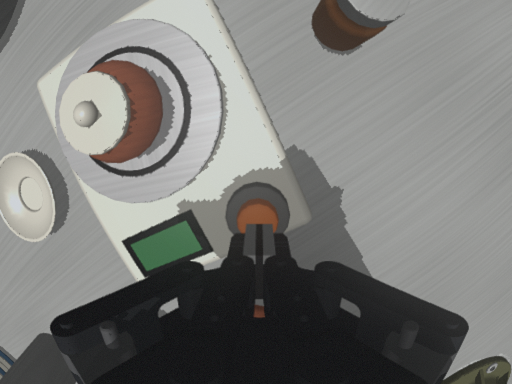

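View pics/s5c.png

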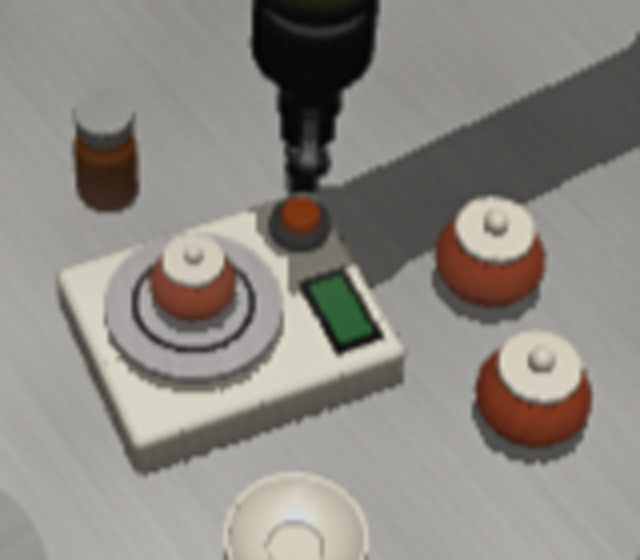

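```bash
cat > p6.py <<'E'
from h import *
d=np.array([.0259,-.0179]);d/=np.linalg.norm(d); q=quat(d)
b=np.array([.501,.0665]); st=lambda:(lambda s:print(np.round(s['position'],4),np.round(s['ft_force'],2),round(s['clock'],2)))(manip.read_state())
print(manip.move_straight([*b,.045],rotation=q,speed=.025,force_limit=2)); st()
z0=manip.read_state()['position'][2]
z=z0
for i in range(7):
    z-=.0015
    r=manip.move_straight([*b,z],rotation=q,speed=.015,force_limit=15); print(r); st()
    if abs(manip.read_state()['ft_force'][2])>11 : break
manip.dwell(.2); st(); snap('scene','s6')
cv2.imwrite('pics/s6c.png',cv2.resize(cv2.imread('pics/s6.png')[150:290,200:360],None,fx=4,fy=4,interpolation=cv2.INTER_CUBIC))
E
python3 p6.py
```

```text
True
[0.5008 0.0665 0.0593] [0.22 0.06 2.71] 14.74
False
[0.5009 0.0665 0.0578] [-1.62  1.01  3.69] 15.0
False
[0.5009 0.0665 0.0563] [-1.37  0.12  5.33] 15.25
False
[0.501  0.0665 0.0559] [-6.09  0.22 16.36] 15.5
[0.501  0.0666 0.0559] [-6.71  0.04 15.95] 15.7
```

View pics/s6c.png

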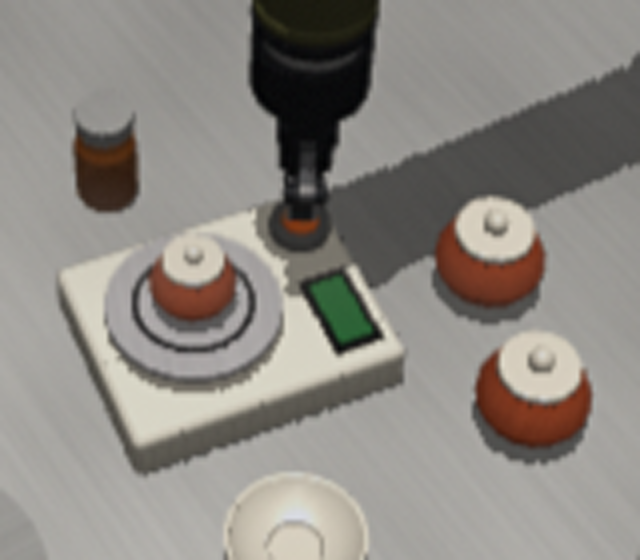

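```bash
cat > p7.py <<'E'
from h import *
d=np.array([.0259,-.0179]);d/=np.linalg.norm(d); q=quat(d)
b=np.array([.501,.0665]); c=np.array([.6021,.0919])
manip.move_straight([*b,.085],rotation=q,speed=.05)
manip.move_straight([*b,.19],rotation=q,speed=.15)
manip.move_straight([*(c-d*.068),.19],rotation=q,speed=.15); manip.dwell(.2)
W=wcam(); im=snap('wrist','w7'); print(measure(im,W,c,c)); snap('scene','s7')
u,v=wproj(W,[*c,.06]).astype(int); x=im[max(0,v-75):v+115,u-80:u+110,::-1]
cv2.imwrite('pics/w7c.png',cv2.resize(x,None,fx=3,fy=3,interpolation=cv2.INTER_CUBIC)); print(manip.read_state()['clock'],manip.read_state()['ft_force'])
E
python3 p7.py
```

```text
((array([0.60213786, 0.09116111]), np.float64(0.001904410931935746)), (array([0.60200922, 0.09195841]), np.float64(0.00014092375424770072)), 240)
18.3333 [-0.7845607   0.40324188 -0.34045829]
```

View pics/w7c.png

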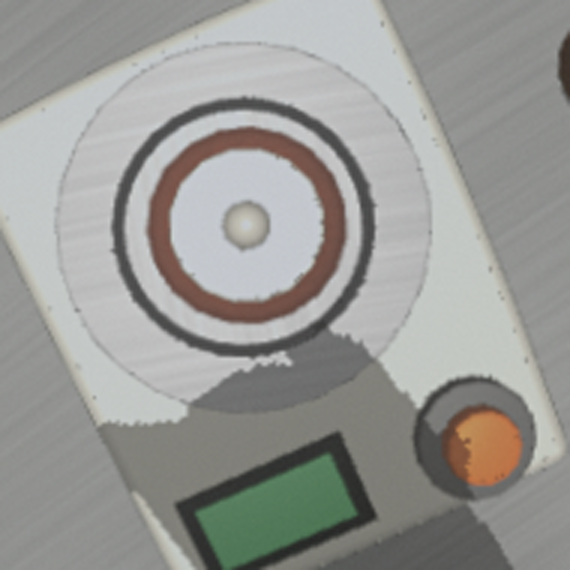

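View pics/s7.png

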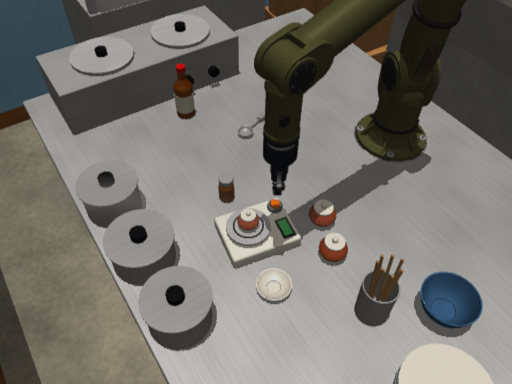

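The pot stands upright about 1 mm from the ring's centre. The button is back up, nothing else has moved, and the robot touches nothing.

```bash
python3 -c "
from workcell import manip
manip.job_done()"
```

```text
the job is handed in; nothing more can be done
```

The job is done and handed in at about 18 s of the 45 s. I nudged the small pot about 31 mm across the platter with two half-open fingertips, in two slow pushes. Then I backed off, checked it, and pressed and released the zero button with the fingers shut. I took the pot on the platter, not the two larger look-alikes on the counter. I judged that from the overview pictures, because I took no separate close crop before the first reach.

- **Centring:** After release, the overhead wrist view put the pot about 1 mm from the ring's centre, upright and standing free. An earlier, more slanted view gave about 2 mm. The circle fit to the pot's outline left about 1.8 mm of error, so I trusted the overhead picture more.
- **Button:** Force rose to about 5.3 N, then jumped to 16 N at a hard stop. The stop was about 3.4 mm below where I first felt 2.7 N. From the spring stiffness that makes about 6 mm of travel in all, so the button was fully down, but I had no direct reading of it. The last picture shows it back up.
- **Everything else:** Nothing else looked displaced in the last picture, and the robot was touching nothing.

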